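Chock the big capacitor on the sloping stand

TASK

The big can capacitor on the sloping stand is kept from rolling only by the stand's two-prong stop. Push the larger wedge chock, thin edge first, up the panel between the prongs until it is snug and square against the middle of the can's low side, and let go of it; then fold the stop right down with its lever, so that the chock alone holds the can where it lay. Leave everything else on the bench where it is.

Things in the scene. Friction and masses are not known exactly. Their poses are not given: they have to be found in the camera images.
- stand: Fixed stand, placed and turned differently each time. Origin: centre of the underside of its dark steel base, 150 (x) by 230 (y) by 8 mm, on the bench; z up. On the base a bare aluminium panel, 100 mm wide (x -50 to 50), rises towards +y at 8 degrees, so -y is the low side. The can lies across the panel, with some 110 mm of clear panel below it for the chock.
- panel (a point): Point on the panel's top surface at mid-width, 42 mm above the bench; axes those of the stand (level, not tilted). Along the slope the panel runs 110 mm to the low side of it and 100 mm to the high side; the can touches the panel 40 mm uphill of it.
- can: Aluminium can capacitor: plain cylinder 64 mm in diameter, 140 mm long over the two brass screw terminals on one end, 0.34 to 0.56 kg, lying across the panel, its ends overhanging by about 20 mm each. Origin: on its axis at mid-length; x along its axis (level, parallel to the stand's x); y and z spin with it. It rolls down freely if nothing holds it.
- chock: Larger of two black rubber wedges: 90 long (x), 36 wide, 32 mm high, 0.13 to 0.21 kg. Origin: centre of its flat underside. x points to the thin edge, at x = 45 mm; tail x -45 to -4 mm is a plain block; then the top slopes straight down to the thin edge (33 degrees). Flat on the bench, any yaw, in one of five places. Snug on the panel, it has the can's axis at its x = 54.5, z = 32 mm.
- stop (a joint): Fold-down stop. 0 = prongs square to the panel, holding the can; 1.15 rad = hard stop, folded to the low side (upper parts go to the stand's -y). Stays where left (friction 0.15 Nm, 1.7 N at the knob). Its two steel prongs stand outside the panel's edges, at the stand's x = 53 to 67 and -53 to -67 mm (106 mm clear between), 8 mm thick, 45 mm high above the panel.
- stop_shaft (a point): Middle of the stop's shaft, its turning axis, level along the stand's x, under the panel: 4 mm uphill of point panel along the slope and 13 mm below the panel's surface.
- stop_knob (a point): Centre of the black ball knob, 22 mm in diameter, at the end of the stop's lever (7 mm rod), 90 mm from the shaft's axis, at the stand's x = 106 mm, beyond the can's end. At joint 0 the lever leans 10 degrees from the panel's normal (18 degrees from upright) to the low side; fully folded the knob is about 39 mm above the bench.
- thin_wedge: The other black rubber wedge, too small for the job: 70 mm long, 26 mm wide, 14 mm high. Leave it. Origin: centre of its underside. In one of the five places.
- jar: Clear jar with steel cap, 48 mm in diameter, 65 mm high; origin at the centre of its underside. In one of the five places.
- heatsink: Finned aluminium heatsink 50 by 44 by 32 mm; origin at the centre of its underside. In one of the five places.
- reel: Grey reel 58 mm in diameter, 42 mm high, standing on a flange; origin at the centre of its underside. In one of the five places.
- logger: Hand-held grey data logger 150 (x) by 85 by 35 mm lying on the bench left of the stand; origin at the centre of its underside.
- screwdriver: Screwdriver 180 mm long with black handle, lying left of the stand; x along it.
- toroid: Copper-wound toroid transformer 72 mm in diameter, 33 mm high, on the bench just below the stand's low end; origin at the centre of its underside.
- film_cap: Grey box-shaped film capacitor 32 by 20 by 36 mm high, on the bench beside the stand's -x edge; origin at the centre of its underside.
Not all that is in view belongs to the job. Several things have the shape of the can; the one meant has the colours described above. Several things have the shape of the chock; the one meant has the colours described above.

How it is judged:
On the way, in this order (a step that is already met when the one before it is completed fails the run):
1. the larger chock stands on the panel, snug (within 6 mm) and square against the middle of the can's low side, released, with the stop still up (x of can in the frame of chock between 0.046 and 0.0605 m and y of can in the frame of chock between -0.03 and 0.03 m and z of can in the frame of chock between 0.022 and 0.042 m and angle between the y axis of chock and the x axis of can, either way round below 0.26 rad and value of joint stop below 0.2 rad and contact force between the fingers and chock below 0.1 N), for 0.2 s.
2. the stop is folded down (value of joint stop above 1 rad), for 0.1 s.
At the end, for the whole second after the job is handed in: Stop folded beyond 1.0 rad; can at rest, within 20 mm of where it lay, leaning on the chock; chock at rest on the panel, touching the can's low side with its slope, within 30 mm of the can's middle and square to it within 15 degrees; both released (x of can in the frame of chock between 0.046 and 0.0575 m and y of can in the frame of chock between -0.03 and 0.03 m and z of can in the frame of chock between 0.022 and 0.042 m and angle between the y axis of chock and the x axis of can, either way round below 0.26 rad and contact force between can and chock above 0.08 N and value of joint stop above 1 rad and linear speed of each of can, chock below 0.01 m/s and distance of can from where it was at the start of the episode below 0.02 m and contact force between the arm and can below 0.05 N and contact force between the fingers and chock below 0.05 N).
It fails at once if the can rolled or was shoved more than 30 mm (distance of can from where it was at the start of the episode above 0.03 m).
It fails at once if a bystander on the bench was moved by more than 20 mm (distance of any of thin_wedge, jar, heatsink, reel, logger, screwdriver, toroid, film_cap from where it was at the start of the episode above 0.02 m).
It also fails if it takes over 58 s, if anything falls off the work surface, if the arm or the gripper's body presses on something with over 40 N, if the wrist force passes 120 N, or if a joint passes its speed limit or range.

ROBOT

A 7-joint arm with a two-finger parallel gripper is mounted at the origin on the work surface. World frame = base frame: x ahead of the robot, y to its left, z up, the work surface at z = 0. Lengths are in m, angles in rad, forces in N, time in s.
With the tool pointing down it reaches from about 0.4 to 0.875 m from the base axis. Payload 19.3 kg.
Tool frame: the origin (TCP) lies between the finger pads; the fingertips stand 17 mm ahead of it and the grasp point (between the pads) lies 2 mm behind it; x points along the fingers, y is the direction in which the jaws open and shut, and the axes are right-handed (so a half turn about x gives the same grasp; the last joint's range is limited). The gripper opens to 85 mm and grips with 20 to 120 N. Pads are 22 mm wide; open, the fingers measure 114 mm over their backs; the gripper's body (76 mm by 85 mm) begins 54 mm behind the grasp point. The pads swing forward as they close: fully open they stand 13 mm farther back than shut.
Start: joints at [1.102, 0.521, -0.036, 1.599, 0.021, 1.021, -0.113], TCP at [0.243, -0.576, 0.248] pointing down, gripper open.
Joint ranges: [-2.91, 2.91], [-0.3, 2.13], [-1.5, 1.42], [0.17, 2.43], [-1.26, 4.41], [0.16, 1.93], [-2.52, 2.52]. Speed limits (rad/s): [1.89, 1.89, 2.39, 2.39, 3.01, 3.01, 3.01].

INTERFACE

Orientations are given as [roll, pitch, yaw] about the fixed x, y, z axes, in that order (R = Rz(yaw) Ry(pitch) Rx(roll)).
In Python, from workcell import bot gives the robot as it stands.
- The arm moves only by the shell command python3 -m creep 'ROWS' [FORCE]. ROWS is JSON, a list of rows, each an object of numbers: "wx", "wy", "wz": the turn, a rotation vector about the tool's x, y, z in degrees; "tx", "ty", "tz": the shift along the tool's x, y, z in m; "claw": the closure, from 0 (fully open) to 1 (shut). A call has 1 to 8 rows; each row is the pose to reach, as a shift and turn from the pose measured when the call began, along the tool's axes at that moment; what a row does not reach only later rows make up. A row lasts 1/10 s, in which the tool goes at most 50 mm and 8.59 degrees, less where a joint would pass 70% of its speed; a pose out of reach is approached as far as the arm can. A call with a gripper value outside its range is refused whole. The fingers move at their own pace and stop on an object; FORCE is the grip in N (left out, the last holds). Time passes only in rows, so rows that repeat a pose let the fingers close. It gives the time, the measured TCP pose, the force and the opening at its end, in the units of the state.
- bot.observe(): the state, without advancing time (a new reading comes with each control period).
- bot.grab_frame(name): name is "side" or "top"; returns the picture (420x560x3 uint8, blue, green, red); there is no depth.
- bot.get_calibration(name): a dict with "fx", "fy", "cx", "cy" (pixels), "dist_coeffs" ([k1, k2, p1, p2, k3] as OpenCV has them; the pictures are not rectified), "R" (3x3) and "t" (3): a world point X has camera coordinates R X + t. Camera axes: x right, y down, z forward; pixel columns grow to the right and rows downward; lengths in m; the calibration is good to about 2 mm. A picture is of the moment at which its call begins. get_calibration takes no time and is no camera call.
- bot.job_done(): hands the job in, once; it reports no verdict.
The state is a dict: "clock": time; "qpos": joint angles; "qd": joint speeds; "joint_efforts": joint torques, N m; "position": TCP position; "tool_rot": TCP orientation; "force": force on the tool from outside, world axes, zero at the start; "moment": the same for the moment, N m; "grip_width": finger opening in m.
Only numpy, scipy, OpenCV 4.12 (cv2) and the standard library are available. Lean on these libraries where they do the work, as an engineer would, in place of code of your own. Each camera call takes 0.05 s, during which the arm holds its last target.

## Working session

There is one attempt and no reset: what is moved stays moved. The work goes in short steps, Python scripts to look and compute and a shell command to move; the robot and the scene stay as the last step left them, time stands still between calls to the robot, and variables do not carry over. Pictures are saved under pics/ and viewed, and the job is handed in when it is done.

```bash
ls; mkdir -p pics; python3 - <<'E'
from workcell import bot
import cv2
s=bot.observe()
print(s)
for n in ("side","top"):
    cv2.imwrite(f"pics/{n}0.png",bot.grab_frame(n)); print(bot.get_calibration(n))
E
```

```text
pics
{'clock': 0.0, 'qpos': array([ 1.10180279,  0.52198363, -0.03634496,  1.59995301,  0.02119077,
        1.02109594, -0.11281159]), 'qd': array([ 1.03812714e-03, -2.41078480e-04,  8.61192703e-05,  1.54159967e-03,
       -5.90473683e-06, -7.70455722e-04,  2.31627308e-04]), 'joint_efforts': array([ 3.87241471e-04, -9.27129936e+01,  1.97998300e+00, -3.69930625e+01,
        1.77989923e-02,  8.24909192e-03, -5.30180409e-05]), 'position': array([ 0.24256045, -0.57569755,  0.24776414]), 'tool_rot': array([-1.5164741 ,  1.56974089,  2.02389993]), 'force': array([-0.0267083 ,  0.2067943 ,  0.26777666]), 'moment': array([-0.03250046,  0.03037254, -0.00080384]), 'grip_width': 0.08517540195819098}
{'fx': 390.77515350692477, 'fy': 390.77515350692477, 'cx': 282.16478465838986, 'cy': 203.22021295564684, 'dist_coeffs': array([-0.01465622,  0.        ,  0.        ,  0.        ,  0.        ]), 'R': array([[-0.98919526, -0.14604771,  0.01275958],
       [-0.08773574,  0.52001309, -0.84964041],
       [ 0.11745289, -0.84157974, -0.52720809]]), 't': array([0.50675378, 0.11233079, 0.9965387 ])}
{'fx': 544.9315071170334, 'fy': 544.9315071170334, 'cx': 287.7924473009249, 'cy': 203.3857470890301, 'dist_coeffs': array([0.01585952, 0.        , 0.        , 0.        , 0.        ]), 'R': array([[-0.02408374, -0.99967053, -0.00887693],
       [-0.9859362 ,  0.02521989, -0.16520823],
       [ 0.16537767,  0.00477326, -0.98621876]]), 't': array([0.06631174, 0.52569704, 1.38462562])}
```

View pics/side0.png

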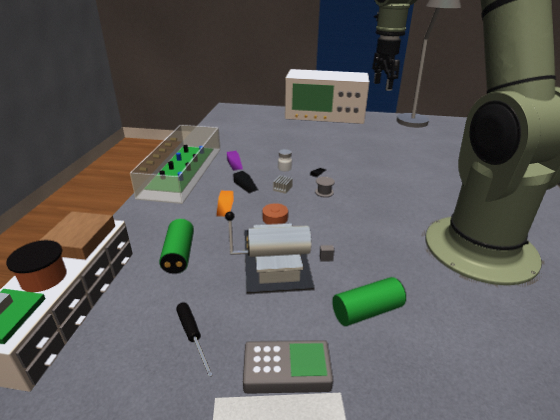

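View pics/top0.png

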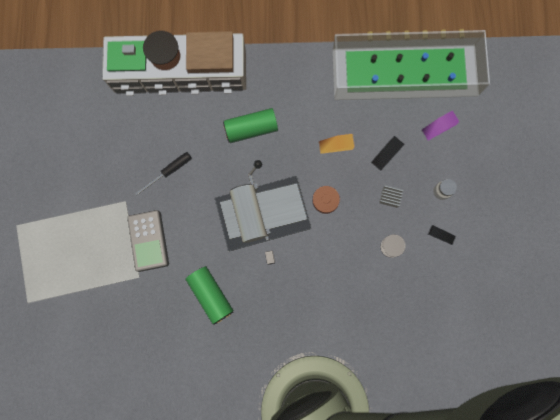

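The side view shows the stand near (278,262) with the can on it, and the knob at (230,216). The top view shows the black chock near (388,152), the thin wedge at (442,235), the stand's low end to the right, and the toroid at (326,199). Next I'll zoom in and measure.

```bash
cat > h.py <<'E'
import numpy as np, cv2
from workcell import bot
def ray(n,uv):
    c=bot.get_calibration(n); K=np.array([[c['fx'],0,c['cx']],[0,c['fy'],c['cy']],[0,0,1]])
    p=cv2.undistortPoints(np.array(uv,float).reshape(-1,1,2),K,c['dist_coeffs']).reshape(-1,2)
    R,t=np.array(c['R']),np.array(c['t'])
    d=np.c_[p,np.ones(len(p))]@R
    return -R.T@t,d
def plane(n,uv,z):
    o,d=ray(n,uv); return o+d*((z-o[2])/d[:,2])[:,None]
def proj(n,X):
    c=bot.get_calibration(n); K=np.array([[c['fx'],0,c['cx']],[0,c['fy'],c['cy']],[0,0,1]])
    return cv2.projectPoints(np.array(X,float).reshape(-1,3),cv2.Rodrigues(np.array(c['R']))[0],np.array(c['t']),K,c['dist_coeffs'])[0].reshape(-1,2)
def tri(ua,ub):
    o1,d1=ray('side',[ua]);o2,d2=ray('top',[ub]);d1=d1[0];d2=d2[0]
    A=np.c_[d1,-d2];s=np.linalg.lstsq(A,o2-o1,rcond=None)[0]
    a=o1+s[0]*d1;b=o2+s[1]*d2
    return (a+b)/2,np.linalg.norm(a-b)
E
python3 - <<'E'
import cv2,numpy as np
t=cv2.imread('pics/top0.png');s=cv2.imread('pics/side0.png')
cv2.imwrite('pics/t_stand.png',cv2.resize(t[140:270,205:345],None,fx=5.5,fy=4.5*1,interpolation=cv2.INTER_CUBIC) if 0 else cv2.resize(t[140:260,205:345],None,fx=5,fy=5,interpolation=cv2.INTER_CUBIC))
cv2.imwrite('pics/s_stand.png',cv2.resize(s[190:300,210:350],None,fx=5,fy=5,interpolation=cv2.INTER_CUBIC))
cv2.imwrite('pics/t_ch.png',cv2.resize(t[100:260,310:470],None,fx=3.7,fy=3.7,interpolation=cv2.INTER_CUBIC))
cv2.imwrite('pics/s_ch.png',cv2.resize(s[140:220,200:350],None,fx=5,fy=5,interpolation=cv2.INTER_CUBIC))
E
```

```text
(no output)
```

View pics/t_stand.png

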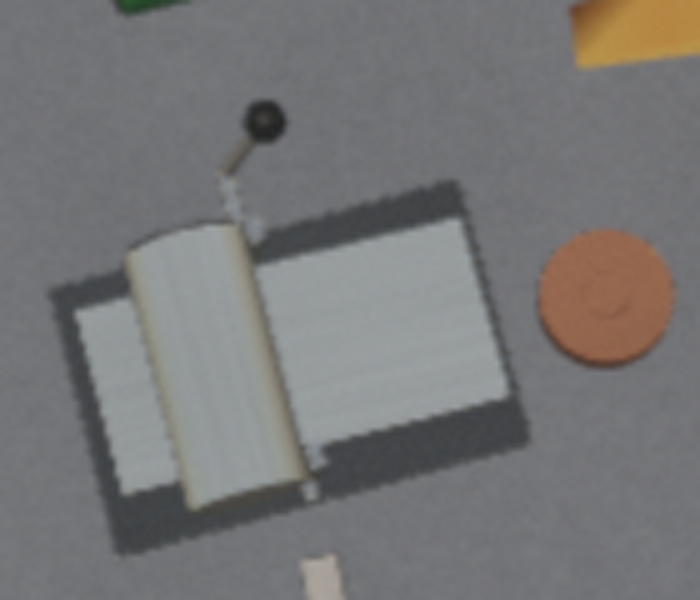

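View pics/s_stand.png

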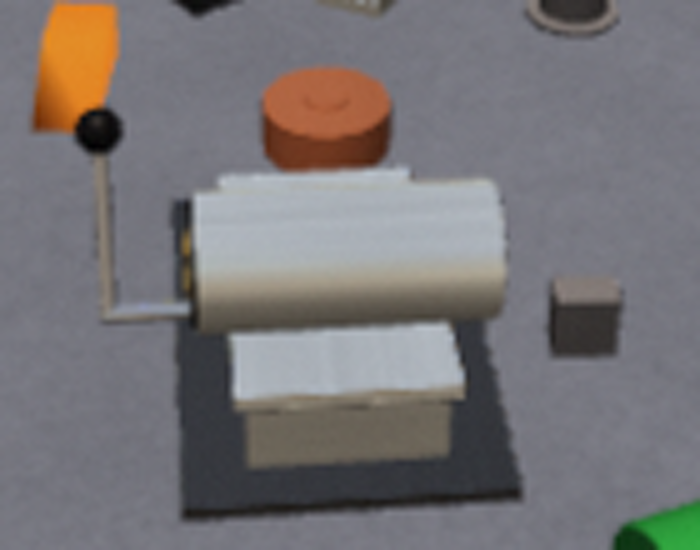

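View pics/t_ch.png

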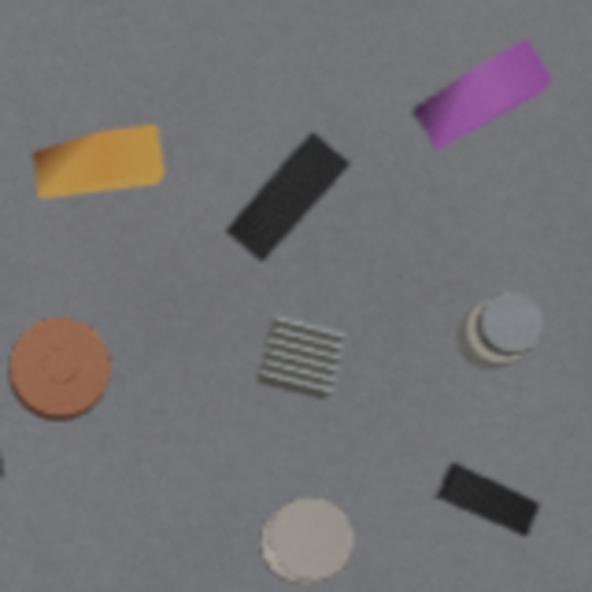

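View pics/s_ch.png

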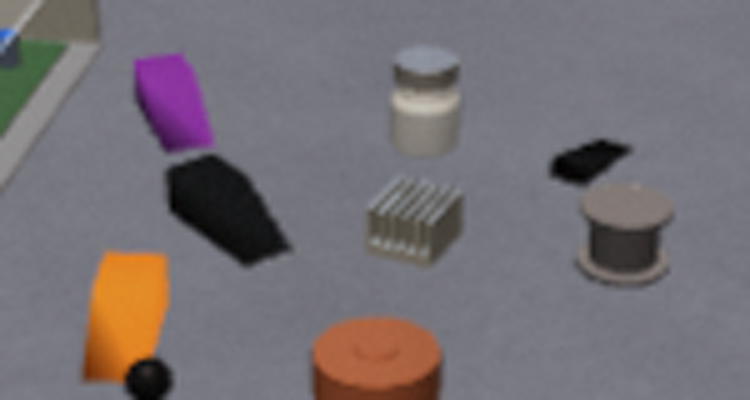

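```bash
cat > m.py <<'E'
from h import *
t=cv2.imread('pics/top0.png');s=cv2.imread('pics/side0.png')
g=cv2.cvtColor(t,cv2.COLOR_BGR2GRAY)
# chock
roi=np.zeros_like(g);roi[130:175,368:408]=1
m=((t.max(2)<70)&(roi>0)).astype(np.uint8)
c=max(cv2.findContours(m,0,1)[0],key=cv2.contourArea)
b=cv2.boxPoints(cv2.minAreaRect(c));print('box',b, m.sum())
cor=sorted(b.tolist(),key=lambda p:p[0]-p[1])
thin=plane('top',cor[:2],0.0); tail=plane('top',cor[2:],0.032)
print('thin',thin,'tail',tail)
print('len',np.linalg.norm(thin.mean(0)-tail.mean(0)),'w',np.linalg.norm(thin[0]-thin[1]),np.linalg.norm(tail[0]-tail[1]))
d=(thin.mean(0)-tail.mean(0))[:2];print('yaw',np.degrees(np.arctan2(d[1],d[0])),'centre',(thin.mean(0)+tail.mean(0))[:2]/2)
# side check of the thin edge
for uv in [(200+248/5,140+265/5),(200+291/5,140+246/5)]: print('side thin',plane('side',[uv],0))
# stand base
Z=np.array([[53,290],[457,182],[528,443],[122,553]])/5+[205,140]
B=plane('top',Z,0.008);print('base',B)
print([np.linalg.norm(B[i]-B[(i+1)%4]) for i in range(4)],'c',B.mean(0))
up=(B[0]+B[3]-B[1]-B[2])[:2];print('+y dir',np.degrees(np.arctan2(up[1],up[0])))
xx=(B[0]+B[1]-B[2]-B[3])[:2];print('+x dir',np.degrees(np.arctan2(xx[1],xx[0])))
k=tri((210+98/5,190+130/5),(205+265/5,140+121/5));print('knob',k)
from scipy.spatial.transform import Rotation as Ro
st=bot.observe();print(Ro.from_euler('xyz',st['tool_rot']).as_matrix().round(3))
E
python3 m.py
```

```text
box [[370.65198 161.38678]
 [393.9724  135.47519]
 [403.5304  144.0774 ]
 [380.20996 169.98898]] 448
thin [[ 0.64515788 -0.17581472  0.        ]
 [ 0.62040322 -0.20062956  0.        ]] tail [[ 0.70728194 -0.23705826  0.032     ]
 [ 0.68269269 -0.26131201  0.032     ]]
len 0.09279098784331917 w 0.035050959033569175 0.03453803420701228
yaw 135.578552940763 centre [ 0.66388393 -0.21870364]
side thin [[ 0.63955306 -0.16917669  0.        ]]
side thin [[ 0.61793269 -0.19696463  0.        ]]
base [[ 0.5529143   0.24761188  0.008     ]
 [ 0.60677342  0.02830404  0.008     ]
 [ 0.46350539 -0.00574934  0.008     ]
 [ 0.4102617   0.21128638  0.008     ]]
[np.float64(0.2258245643390869), np.float64(0.1472595083733902), np.float64(0.22347124176216082), np.float64(0.1472049799061504)] c [0.5083637  0.12036324 0.008     ]
+y dir 103.79090534247479
+x dir 13.828352495905996
knob (array([0.61832628, 0.12581953, 0.11054546]), np.float64(0.0001787647872875777))
[[-0.     0.388 -0.922]
 [ 0.001 -0.922 -0.388]
 [-1.    -0.001  0.   ]]
```

```bash
cat >> h.py <<'E'
from scipy.spatial.transform import Rotation as Ro
C=np.array([0.508,0.120]); A=np.radians(13.8)
xs=np.array([np.cos(A),np.sin(A),0]);vs=np.array([-np.sin(A),np.cos(A),0]);zz=np.array([0,0,1.])
a8=np.radians(8);e=np.cos(a8)*vs+np.sin(a8)*zz;n=-np.sin(a8)*vs+np.cos(a8)*zz
P=np.r_[C,0.042]
def S(x,y,z): return np.r_[C,0]+x*xs+y*vs+z*zz
def go(pos,xdir,ydir):
    "row (tool axes) from the present pose to TCP pos with tool x=xdir,y=ydir"
    s=bot.observe();R=Ro.from_euler('xyz',s['tool_rot'])
    T=Ro.from_matrix(np.c_[xdir,ydir,np.cross(xdir,ydir)])
    w=(R.inv()*T).as_rotvec(degrees=True);d=R.inv().apply(np.array(pos)-s['position'])
    print('w',w.round(2),'t',d.round(4),'|t|',np.linalg.norm(d).round(3),'clk',s['clock'])
E
python3 - <<'E'
from h import *
t=cv2.imread('pics/top0.png');s=cv2.imread('pics/side0.png')
can=P+.04*e+.032*n
pts=[can+.07*xs,can-.07*xs,P,P-.11*e+.05*xs,P-.11*e-.05*xs,S(.106,-0.022,.1153)]
for nm,im,o in(('top',t,(205,140)),('side',s,(210,190))):
    big=cv2.resize(im[o[1]:o[1]+120,o[0]:o[0]+140],None,fx=5,fy=5,interpolation=cv2.INTER_CUBIC)
    # can generatrices seen as silhouette
    cam=ray(nm,[(280,200)])[0]-can; cam-=cam@xs*xs; L=np.linalg.norm(cam);cam/=L;pp=np.cross(xs,cam);q=.032/L
    sil=[can+a*xs+.032*(q*cam+sg*np.sqrt(1-q*q)*pp) for a in(-.05,0,.05) for sg in(-1,1)]
    for p in proj(nm,pts): cv2.circle(big,tuple(((p-o+.5)*5).astype(int).tolist()),4,(0,0,255),1)
    for p in proj(nm,sil): cv2.circle(big,tuple(((p-o+.5)*5).astype(int).tolist()),3,(0,255,0),-1)
    cv2.imwrite(f'pics/chk_{nm}.png',big)
yaw=np.radians(135.6);dx=np.array([np.cos(yaw),np.sin(yaw),0]);dy=np.array([-dx[1],dx[0],0])
G=np.array([.664,-.219,.1])-.022*dx
go(G,-zz,-dy)
E
```

```text
w [-1.1275e+02 -5.0000e-02  4.0000e-02] t [ 0.1479 -0.1447 -0.5354] |t| 0.574 clk 0.1
```

View pics/chk_top.png

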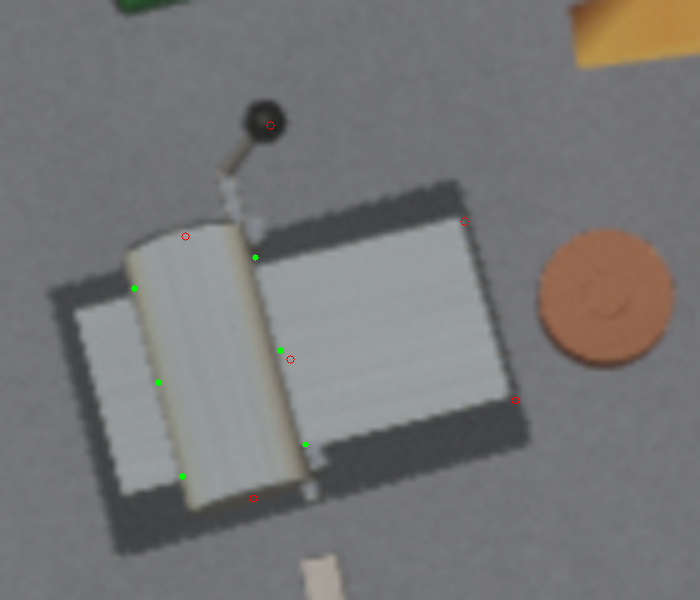

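View pics/chk_side.png

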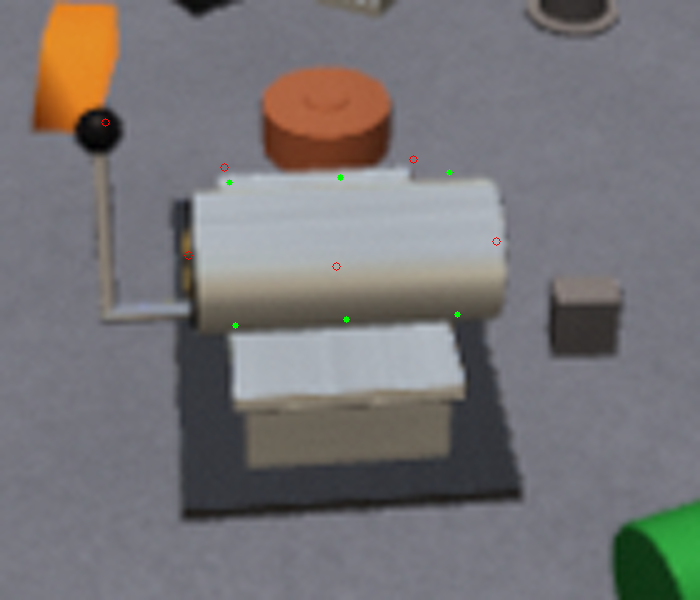

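The model fits both views to within about 1 px. A 3 mm uphill shift of the stand centre makes the fit better, so I'll use that. Now moving to above the chock.

```bash
sed -i 's/C=np.array(\[0.508,0.120\])/C=np.array([0.507,0.123])/' h.py
python3 -m creep '[{"tx":0,"ty":-0.08,"tz":-0.30,"wx":-60,"claw":0.25},{"tx":0,"ty":-0.08,"tz":-0.30,"wx":-60,"claw":0.25},{"tx":0.02,"ty":-0.1447,"tz":-0.5354,"wx":-112.75,"claw":0.25},{"tx":0.04,"ty":-0.1447,"tz":-0.5354,"wx":-112.75,"claw":0.25},{"tx":0.05,"ty":-0.1447,"tz":-0.5354,"wx":-112.75,"claw":0.25},{"tx":0.06,"ty":-0.1447,"tz":-0.5354,"wx":-112.75,"claw":0.25},{"tx":0.06,"ty":-0.1447,"tz":-0.5354,"wx":-112.75,"claw":0.25},{"tx":0.06,"ty":-0.1447,"tz":-0.5354,"wx":-112.75,"claw":0.25}]' 30
cat > g.py <<'E'
from h import *
yaw=np.radians(135.6);dx=np.array([np.cos(yaw),np.sin(yaw),0]);dy=np.array([-dx[1],dx[0],0])
G=np.array([.664,-.219,.0])-.022*dx
go(G+[0,0,.1],-zz,-dy);go(G+[0,0,.02],-zz,-dy)
E
python3 g.py
```

```text
w [-1.1275e+02 -5.0000e-02  4.0000e-02] t [ 0.1479 -0.1447 -0.5354] |t| 0.574 clk 0.1
w [-1.1275e+02 -5.0000e-02  4.0000e-02] t [ 0.2279 -0.1446 -0.5354] |t| 0.6 clk 0.1$[0]: bad value
```

```bash
python3 -m creep '[{"wx":-8.0,"wy":0.0,"wz":0.0,"tx":0.0,"ty":-0.01,"tz":-0.04,"claw":0.25}]' 30
```

```text
clock: 0.2
position: [0.2714, -0.5534, 0.2473]
tool_rot: [-0.48, 1.568, -3.09]
force: [0.6, -0.8, -0.4]
grip_width: 0.0736
```

```bash
python3 g.py; python3 -m creep '[{"wx":-50.0,"wy":0.0,"wz":0.0,"tx":0.0,"ty":-0.08,"tz":-0.3,"claw":0.25},{"wx":-50.0,"wy":0.0,"wz":0.0,"tx":0.0,"ty":-0.08,"tz":-0.3,"claw":0.25},{"wx":-50.0,"wy":0.0,"wz":0.0,"tx":0.0,"ty":-0.08,"tz":-0.3,"claw":0.25},{"wx":-50.0,"wy":0.0,"wz":0.0,"tx":0.0,"ty":-0.08,"tz":-0.3,"claw":0.25},{"wx":-50.0,"wy":0.0,"wz":0.0,"tx":0.0,"ty":-0.08,"tz":-0.3,"claw":0.25},{"wx":-50.0,"wy":0.0,"wz":0.0,"tx":0.0,"ty":-0.08,"tz":-0.3,"claw":0.25}]'; python3 g.py
```

```text
w [-1.0513e+02  4.0000e-02  2.1000e-01] t [ 0.146  -0.0676 -0.5141] |t| 0.539 clk 0.2
w [-1.0513e+02  4.0000e-02  2.1000e-01] t [ 0.226  -0.0675 -0.5143] |t| 0.566 clk 0.2
clock: 0.8
position: [0.4863, -0.3349, 0.2466]
tool_rot: [-1.35, 1.567, -3.081]
force: [1.1, -0.8, 0.2]
grip_width: 0.0641
w [-5.479e+01 -5.000e-02  1.900e-01] t [ 0.1459  0.1754 -0.1302] |t| 0.263 clk 0.8
w [-5.479e+01 -5.000e-02  1.900e-01] t [ 0.2259  0.1756 -0.1303] |t| 0.314 clk 0.8
```

All the keys are needed in each row. Continuing.

```bash
python3 -m creep '[{"wx":-54.8,"wy":0,"wz":0.2,"tx":0.03,"ty":0.175,"tz":-0.13,"claw":0.25},{"wx":-54.8,"wy":0,"wz":0.2,"tx":0.05,"ty":0.175,"tz":-0.13,"claw":0.25},{"wx":-54.8,"wy":0,"wz":0.2,"tx":0.08,"ty":0.175,"tz":-0.13,"claw":0.25},{"wx":-54.8,"wy":0,"wz":0.2,"tx":0.1,"ty":0.175,"tz":-0.13,"claw":0.25},{"wx":-54.8,"wy":0,"wz":0.2,"tx":0.12,"ty":0.175,"tz":-0.13,"claw":0.25},{"wx":-54.8,"wy":0,"wz":0.2,"tx":0.146,"ty":0.175,"tz":-0.13,"claw":0.25},{"wx":-54.8,"wy":0,"wz":0.2,"tx":0.146,"ty":0.175,"tz":-0.13,"claw":0.25},{"wx":-54.8,"wy":0,"wz":0.2,"tx":0.146,"ty":0.175,"tz":-0.13,"claw":0.25}]'; python3 g.py
python3 - <<'E'
from h import *
t=bot.grab_frame('top');s=bot.grab_frame('side')
cv2.imwrite('pics/a1.png',np.vstack([cv2.resize(t[100:200,310:470],None,fx=4,fy=3.0),cv2.resize(s[130:230,190:350],None,fx=4,fy=3.0)]))
E
```

```text
clock: 1.6
position: [0.6787, -0.2341, 0.0982]
tool_rot: [-3.073, 1.568, 2.436]
force: [-0.3, -0.1, 0.4]
grip_width: 0.0635
w [ 0.08 -0.19  0.01] t [-0.0018  0.0005  0.0009] |t| 0.002 clk 1.6
w [ 0.08 -0.19  0.01] t [0.0782 0.0005 0.0012] |t| 0.078 clk 1.6
```

View pics/a1.png

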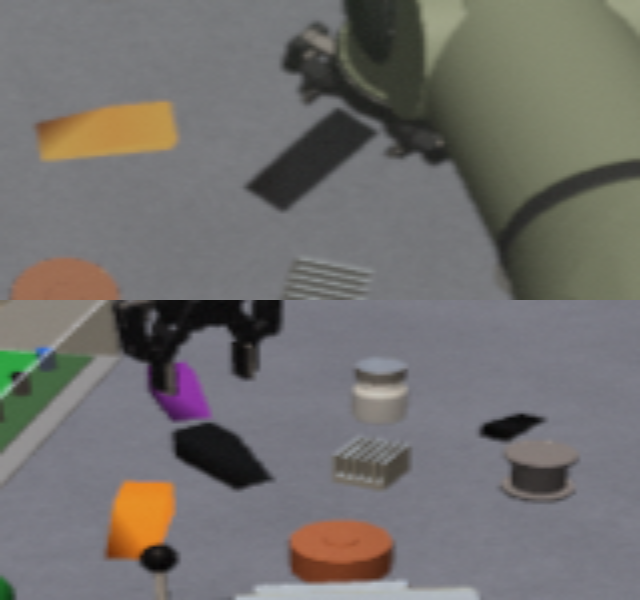

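The fingers straddle the chock's tail, at about (165,375) and (245,360) in the lower half. Descending and gripping.

```bash
python3 -m creep '[{"wx":0,"wy":0,"wz":0,"tx":0.04,"ty":0,"tz":0.001,"claw":0.25},{"wx":0,"wy":0,"wz":0,"tx":0.065,"ty":0,"tz":0.001,"claw":0.25},{"wx":0,"wy":0,"wz":0,"tx":0.078,"ty":0,"tz":0.001,"claw":0.25},{"wx":0,"wy":0,"wz":0,"tx":0.078,"ty":0,"tz":0.001,"claw":0.8},{"wx":0,"wy":0,"wz":0,"tx":0.078,"ty":0,"tz":0.001,"claw":0.8},{"wx":0,"wy":0,"wz":0,"tx":0.078,"ty":0,"tz":0.001,"claw":0.8},{"wx":0,"wy":0,"wz":0,"tx":0.078,"ty":0,"tz":0.001,"claw":0.8},{"wx":0,"wy":0,"wz":0,"tx":0.078,"ty":0,"tz":0.001,"claw":0.8}]' 40
python3 g.py
```

```text
clock: 2.5
position: [0.6809, -0.2357, 0.024]
tool_rot: [0.821, 1.568, 0.043]
force: [-1.2, 0.9, 8.5]
grip_width: 0.0354
w [-0.17  0.09 -0.1 ] t [-0.076   0.0002 -0.0017] |t| 0.076 clk 2.5
w [-0.17  0.09 -0.1 ] t [ 0.004   0.0001 -0.0018] |t| 0.004 clk 2.5
```

```bash
python3 -m creep '[{"wx":0,"wy":0,"wz":0,"tx":-0.03,"ty":0,"tz":0,"claw":0.8},{"wx":0,"wy":0,"wz":0,"tx":-0.07,"ty":0,"tz":0,"claw":0.8},{"wx":0,"wy":0,"wz":0,"tx":-0.12,"ty":0,"tz":0,"claw":0.8},{"wx":0,"wy":0,"wz":0,"tx":-0.16,"ty":0,"tz":0,"claw":0.8},{"wx":0,"wy":0,"wz":0,"tx":-0.16,"ty":0,"tz":0,"claw":0.8},{"wx":0,"wy":0,"wz":0,"tx":-0.16,"ty":0,"tz":0,"claw":0.8}]'
cat > p.py <<'E'
from h import *
import sys
s,h=map(float,sys.argv[1:3]); dx=float(sys.argv[3]) if len(sys.argv)>3 else 0
go(P+(s-.0238)*e+(.024+h)*n+dx*xs,-n,xs)
st=bot.observe();d=st['position']-P;print('now s',round(d@e+.0238,4),'h',round(d@n-.024,4),'x',round(d@xs,4),'F',st['force'].round(1), 'Fe',(st['force']@e).round(1),'w',round(st['grip_width'],4))
E
python3 p.py -0.045 0.1
python3 - <<'E'
from h import *
t=bot.grab_frame('top');s=bot.grab_frame('side')
cv2.imwrite('pics/a2.png',np.vstack([cv2.resize(t[100:200,310:470],None,fx=4,fy=3.0),cv2.resize(s[90:190,190:350],None,fx=4,fy=3.0)]))
E
```

```text
clock: 3.1
position: [0.6808, -0.236, 0.1852]
tool_rot: [0.56, 1.567, -0.218]
force: [0.2, 0.3, -3.1]
grip_width: 0.035
w [31.57  7.96  2.03] t [ 0.0291  0.0889 -0.3031] |t| 0.317 clk 3.1
now s -0.3425 h 0.1721 x 0.0831 F [ 0.2  0.3 -3.1] Fe -0.2 w 0.035
```

View pics/a2.png

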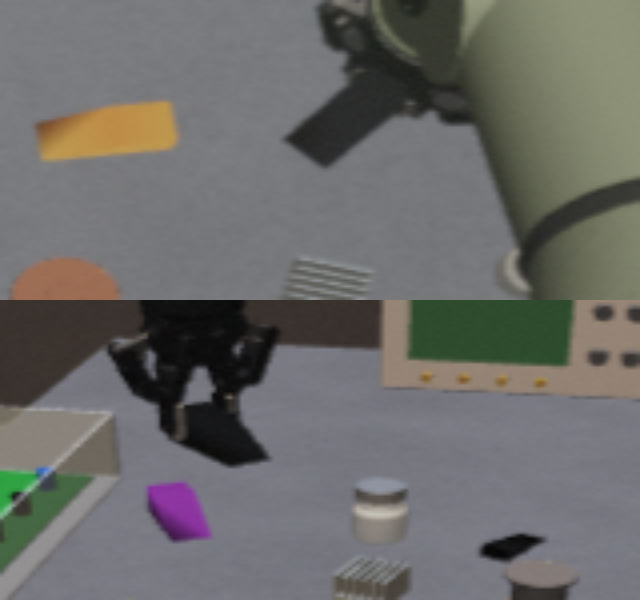

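The chock is held level and lined up with the fingers. Carrying it to above the panel.

```bash
python3 -m creep '[{"wx":31.6,"wy":8,"wz":2,"tx":0,"ty":0.03,"tz":-0.15,"claw":0.8},{"wx":31.6,"wy":8,"wz":2,"tx":0.01,"ty":0.06,"tz":-0.25,"claw":0.8},{"wx":31.6,"wy":8,"wz":2,"tx":0.01,"ty":0.089,"tz":-0.303,"claw":0.8},{"wx":31.6,"wy":8,"wz":2,"tx":0.02,"ty":0.089,"tz":-0.303,"claw":0.8},{"wx":31.6,"wy":8,"wz":2,"tx":0.029,"ty":0.089,"tz":-0.303,"claw":0.8},{"wx":31.6,"wy":8,"wz":2,"tx":0.029,"ty":0.089,"tz":-0.303,"claw":0.8},{"wx":31.6,"wy":8,"wz":2,"tx":0.029,"ty":0.089,"tz":-0.303,"claw":0.8},{"wx":31.6,"wy":8,"wz":2,"tx":0.029,"ty":0.089,"tz":-0.303,"claw":0.8}]'
python3 p.py -0.045 0.1;python3 p.py -0.035 0.02
```

```text
clock: 4.0
position: [0.5245, 0.043, 0.1528]
tool_rot: [-3.099, 1.427, 1.858]
force: [0.1, -1.3, -1.7]
grip_width: 0.0354
w [ 0.19 -0.22  0.38] t [-0.0029  0.002   0.0032] |t| 0.005 clk 4.0
now s -0.0418 h 0.0971 x -0.0021 F [ 0.1 -1.3 -1.7] Fe -1.5 w 0.0354
w [ 0.19 -0.22  0.38] t [ 0.0771  0.0026 -0.0065] |t| 0.077 clk 4.0
now s -0.0418 h 0.0971 x -0.0021 F [ 0.1 -1.3 -1.7] Fe -1.5 w 0.0354
```

```bash
python3 -m creep '[{"wx":0.2,"wy":-0.2,"wz":0.4,"tx":0.03,"ty":0.0025,"tz":-0.0,"claw":0.8},{"wx":0.2,"wy":-0.2,"wz":0.4,"tx":0.06,"ty":0.0025,"tz":0.003,"claw":0.8},{"wx":0.2,"wy":-0.2,"wz":0.4,"tx":0.077,"ty":0.0025,"tz":0.003,"claw":0.8},{"wx":0.2,"wy":-0.2,"wz":0.4,"tx":0.077,"ty":0.0025,"tz":0.003,"claw":0.8}]'
python3 p.py -0.045 0.02
python3 - <<'E'
from h import *
t=bot.grab_frame('top');s=bot.grab_frame('side')
cv2.imwrite('pics/a3.png',np.vstack([cv2.resize(t[140:240,205:365],None,fx=4,fy=3.0),cv2.resize(s[190:290,200:360],None,fx=4,fy=3.0)]))
E
```

```text
clock: 4.4
position: [0.5232, 0.0508, 0.0736]
tool_rot: [-3.112, 1.43, 1.84]
force: [-0.4, 0.6, -1.1]
grip_width: 0.0356
w [-0.06 -0.07  0.23] t [-0.0024  0.0015 -0.0001] |t| 0.003 clk 4.4
now s -0.0451 h 0.0176 x -0.0015 F [-0.4  0.6 -1.1] Fe 0.5 w 0.0356
```

View pics/a3.png

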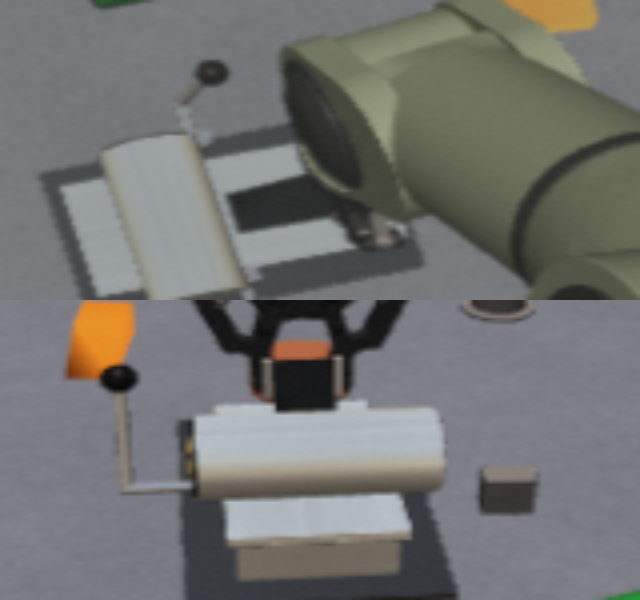

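The chock sits over the panel's middle, squarely lined up, with its thin edge toward the can. Lowering it until it touches.

```bash
python3 -m creep '[{"wx":0,"wy":0,"wz":0.2,"tx":0.01,"ty":0.0015,"tz":0.0,"claw":0.8},{"wx":0,"wy":0,"wz":0.2,"tx":0.014,"ty":0.0015,"tz":0.0,"claw":0.8},{"wx":0,"wy":0,"wz":0.2,"tx":0.016,"ty":0.0015,"tz":0.0,"claw":0.8},{"wx":0,"wy":0,"wz":0.2,"tx":0.018,"ty":0.0015,"tz":0.0,"claw":0.8},{"wx":0,"wy":0,"wz":0.2,"tx":0.018,"ty":0.0015,"tz":0.0,"claw":0.8}]'
python3 p.py -0.0145 0.00
```

```text
clock: 5.0
position: [0.5255, 0.0537, 0.0582]
tool_rot: [3.121, 1.431, 1.79]
force: [-0.5, 0.9, -2.5]
grip_width: 0.0351
w [-0.04 -0.03 -0.18] t [ 0.002  -0.0015 -0.0305] |t| 0.031 clk 5.0
now s -0.045 h 0.002 x 0.0014 F [-0.5  0.9 -2.5] Fe 0.6 w 0.0351
```

```bash
python3 -m creep '[{"wx":0,"wy":0,"wz":0,"tx":0.002,"ty":-0.001,"tz":0,"claw":0.8},{"wx":0,"wy":0,"wz":0,"tx":0.003,"ty":-0.001,"tz":0,"claw":0.8},{"wx":0,"wy":0,"wz":0,"tx":0.003,"ty":-0.001,"tz":0,"claw":0.8}]'
python3 p.py -0.0145 0.00;
python3 -m creep '[{"wx":0,"wy":0,"wz":0,"tx":0.001,"ty":0,"tz":0,"claw":0.8},{"wx":0,"wy":0,"wz":0,"tx":0.002,"ty":0,"tz":0,"claw":0.8},{"wx":0,"wy":0,"wz":0,"tx":0.002,"ty":0,"tz":0,"claw":0.8}]'
python3 p.py -0.0145 0.00
```

```text
clock: 5.3
position: [0.5245, 0.0537, 0.056]
tool_rot: [3.119, 1.431, 1.788]
force: [-4.5, -1.5, 18.3]
grip_width: 0.0355
w [-0.05  0.01 -0.19] t [-0.0002 -0.0005 -0.0305] |t| 0.031 clk 5.3
now s -0.045 h -0.0002 x 0.0005 F [-4.5 -1.5 18.3] Fe 2.2 w 0.0355
clock: 5.6
position: [0.5246, 0.0538, 0.0557]
tool_rot: [3.114, 1.432, 1.783]
force: [-11.6, -4.8, 41.6]
grip_width: 0.0353
w [-0.07  0.06 -0.23] t [-0.0005 -0.0006 -0.0305] |t| 0.031 clk 5.6
now s -0.045 h -0.0005 x 0.0006 F [-11.6  -4.8  41.6] Fe 3.9 w 0.0353
```

Contact at the expected height, to within 0.5 mm. I'll ease off and slide it uphill.

```bash
python3 -m creep '[{"wx":0,"wy":0,"wz":0,"tx":-0.001,"ty":0,"tz":0,"claw":0.8},{"wx":0,"wy":0,"wz":0,"tx":-0.001,"ty":0,"tz":-0.004,"claw":0.8},{"wx":0,"wy":0,"wz":0,"tx":-0.001,"ty":0,"tz":-0.01,"claw":0.8},{"wx":0,"wy":0,"wz":0,"tx":-0.001,"ty":0,"tz":-0.016,"claw":0.8},{"wx":0,"wy":0,"wz":0,"tx":-0.001,"ty":0,"tz":-0.02,"claw":0.8},{"wx":0,"wy":0,"wz":0,"tx":-0.001,"ty":0,"tz":-0.023,"claw":0.8},{"wx":0,"wy":0,"wz":0,"tx":-0.001,"ty":0,"tz":-0.024,"claw":0.8}]'
python3 p.py -0.0145 0.00
```

```text
clock: 6.3
position: [0.5189, 0.0773, 0.06]
tool_rot: [3.114, 1.432, 1.784]
force: [0.4, 0.0, -1.2]
grip_width: 0.0353
w [-0.03  0.06 -0.22] t [ 0.0004 -0.0006 -0.006 ] |t| 0.006 clk 6.3
now s -0.0205 h 0.0004 x 0.0006 F [ 0.4  0.  -1.2] Fe -0.2 w 0.0353
```

```bash
python3 -m creep '[{"wx":0,"wy":0,"wz":0,"tx":0,"ty":0,"tz":-0.001,"claw":0.8},{"wx":0,"wy":0,"wz":0,"tx":0,"ty":0,"tz":-0.002,"claw":0.8},{"wx":0,"wy":0,"wz":0,"tx":0,"ty":0,"tz":-0.002,"claw":0.8}]'
python3 p.py -0.0145 0.00
python3 - <<'E'
from h import *
t=bot.grab_frame('top');s=bot.grab_frame('side')
cv2.imwrite('pics/a4.png',np.vstack([cv2.resize(t[140:240,205:365],None,fx=4,fy=3.0),cv2.resize(s[190:290,200:360],None,fx=4,fy=3.0)]))
E
```

```text
clock: 6.6
position: [0.5184, 0.0792, 0.0603]
tool_rot: [3.114, 1.432, 1.783]
force: [-0.0, -0.2, -1.6]
grip_width: 0.0354
w [-0.04  0.06 -0.22] t [ 0.0004 -0.0006 -0.004 ] |t| 0.004 clk 6.6
now s -0.0185 h 0.0004 x 0.0006 F [-0.  -0.2 -1.6] Fe -0.4 w 0.0354
```

View pics/a4.png

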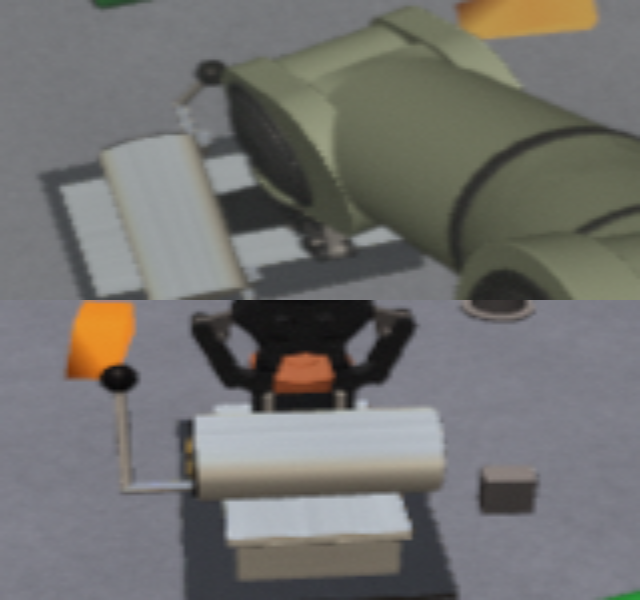

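```bash
for i in 1; do python3 -m creep '[{"wx":0,"wy":0,"wz":0,"tx":0.0003,"ty":0,"tz":-0.001,"claw":0.8},{"wx":0,"wy":0,"wz":0,"tx":0.0003,"ty":0,"tz":-0.002,"claw":0.8},{"wx":0,"wy":0,"wz":0,"tx":0.0003,"ty":0,"tz":-0.002,"claw":0.8}]'; done
python3 p.py -0.0145 0.00
python3 -m creep '[{"wx":0,"wy":0,"wz":0,"tx":0,"ty":0,"tz":-0.001,"claw":0.8},{"wx":0,"wy":0,"wz":0,"tx":0,"ty":0,"tz":-0.002,"claw":0.8},{"wx":0,"wy":0,"wz":0,"tx":0,"ty":0,"tz":-0.002,"claw":0.8}]'
python3 p.py -0.0145 0.00
python3 -m creep '[{"wx":0,"wy":0,"wz":0,"tx":0,"ty":0,"tz":-0.001,"claw":0.8},{"wx":0,"wy":0,"wz":0,"tx":0,"ty":0,"tz":-0.001,"claw":0.8},{"wx":0,"wy":0,"wz":0,"tx":0,"ty":0,"tz":-0.001,"claw":0.8}]'
python3 p.py -0.0145 0.00
python3 - <<'E'
from h import *
cv2.imwrite('pics/a5s.png',bot.grab_frame('side'));cv2.imwrite('pics/a5t.png',bot.grab_frame('top'))
s0=cv2.imread('pics/side0.png');s=cv2.imread('pics/a5s.png')
cv2.imwrite('pics/a5.png',np.vstack([cv2.resize(a[220:290,230:330],None,fx=6,fy=4) for a in (s0,s)]))
# bottom silhouette row of the can, mean over columns where panel shows below / highlight
for im in (s0,s):
    g=cv2.cvtColor(im,cv2.COLOR_BGR2GRAY).astype(float)
    gy=cv2.Sobel(cv2.GaussianBlur(g,(3,3),0),cv2.CV_64F,0,1)
    print([round(float(np.sum(np.arange(248,264)*np.clip(gy[248:264,c],0,None))/np.sum(np.clip(gy[248:264,c],0,None))),2) for c in range(262,300,4)])
E
```

```text
clock: 7.0
position: [0.5179, 0.0812, 0.0603]
tool_rot: [3.114, 1.432, 1.783]
force: [0.1, 0.7, -2.5]
grip_width: 0.0353
w [-0.03  0.06 -0.22] t [ 0.0001 -0.0006 -0.002 ] |t| 0.002 clk 7.0
now s -0.0165 h 0.0001 x 0.0006 F [ 0.1  0.7 -2.5] Fe 0.3 w 0.0353
clock: 7.3
position: [0.5174, 0.0832, 0.0606]
tool_rot: [3.114, 1.432, 1.783]
force: [0.4, -0.4, -2.6]
grip_width: 0.0352
w [-0.03  0.06 -0.22] t [ 0.0001 -0.0006  0.0001] |t| 0.001 clk 7.3
now s -0.0144 h 0.0001 x 0.0006 F [ 0.4 -0.4 -2.6] Fe -0.8 w 0.0352
clock: 7.6
position: [0.5171, 0.0843, 0.0607]
tool_rot: [3.115, 1.432, 1.784]
force: [-0.8, 0.3, -2.9]
grip_width: 0.0351
w [-0.02  0.05 -0.22] t [ 0.0001 -0.0006  0.0013] |t| 0.001 clk 7.6
now s -0.0132 h 0.0001 x 0.0006 F [-0.8  0.3 -2.9] Fe 0.1 w 0.0351
[256.19, 255.99, 255.81, 255.46, 255.29, 255.11, 254.97, 254.65, 254.27, 254.56]
[256.72, 256.41, 256.16, 255.93, 255.88, 255.65, 255.33, 255.12, 254.88, 255.06]
```

View pics/a5.png

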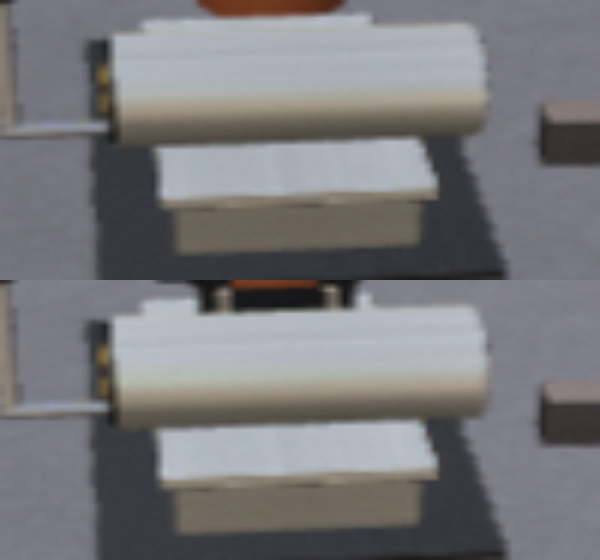

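```bash
python3 -m creep '[{"wx":0,"wy":0,"wz":0,"tx":0,"ty":0,"tz":-0.001,"claw":0.8},{"wx":0,"wy":0,"wz":0,"tx":0,"ty":0,"tz":-0.0015,"claw":0.8},{"wx":0,"wy":0,"wz":0,"tx":0,"ty":0,"tz":-0.0015,"claw":0.8}]'
python3 p.py -0.0145 0.00
python3 - <<'E'
from h import *
cv2.imwrite('pics/a6s.png',bot.grab_frame('side'))
for f in ('side0','a5s','a6s'):
    g=cv2.cvtColor(cv2.imread(f'pics/{f}.png'),cv2.COLOR_BGR2GRAY).astype(float)
    gy=cv2.Sobel(cv2.GaussianBlur(g,(3,3),0),cv2.CV_64F,0,1)
    print([round(float(np.sum(np.arange(248,264)*np.clip(gy[248:264,c],0,None))/np.sum(np.clip(gy[248:264,c],0,None))),2) for c in range(262,300,4)])
E
```

```text
clock: 8.0
position: [0.5168, 0.0858, 0.0609]
tool_rot: [3.114, 1.432, 1.784]
force: [0.8, -0.5, -2.2]
grip_width: 0.0355
w [-0.02  0.05 -0.22] t [ 0.0001 -0.0006  0.0028] |t| 0.003 clk 8.0
now s -0.0117 h 0.0001 x 0.0006 F [ 0.8 -0.5 -2.2] Fe -1.0 w 0.0355
[256.19, 255.99, 255.81, 255.46, 255.29, 255.11, 254.97, 254.65, 254.27, 254.56]
[256.72, 256.41, 256.16, 255.93, 255.88, 255.65, 255.33, 255.12, 254.88, 255.06]
[257.13, 256.91, 256.66, 256.31, 256.18, 256.0, 255.88, 255.58, 255.25, 255.35]
```

The can's lower edge moved about 0.45 px for the last 1.5 mm of push, so the chock is touching it. The can has shifted about 3 mm. Releasing and withdrawing along the panel normal.

```bash
python3 -m creep '[{"wx":0,"wy":0,"wz":0,"tx":0,"ty":0,"tz":0,"claw":0.5},{"wx":0,"wy":0,"wz":0,"tx":0,"ty":0,"tz":0,"claw":0.4},{"wx":0,"wy":0,"wz":0,"tx":0,"ty":0,"tz":0,"claw":0.35},{"wx":0,"wy":0,"wz":0,"tx":0,"ty":0,"tz":0,"claw":0.35},{"wx":0,"wy":0,"wz":0,"tx":0,"ty":0,"tz":0,"claw":0.35},{"wx":0,"wy":0,"wz":0,"tx":-0.01,"ty":0,"tz":0,"claw":0.35},{"wx":0,"wy":0,"wz":0,"tx":-0.03,"ty":0,"tz":0,"claw":0.35},{"wx":0,"wy":0,"wz":0,"tx":-0.06,"ty":0,"tz":0,"claw":0.35}]' 20
python3 -m creep '[{"wx":0,"wy":0,"wz":0,"tx":-0.05,"ty":0,"tz":0.05,"claw":0.35},{"wx":0,"wy":0,"wz":0,"tx":-0.1,"ty":0,"tz":0.1,"claw":0.35},{"wx":0,"wy":0,"wz":0,"tx":-0.1,"ty":0,"tz":0.15,"claw":0.35},{"wx":0,"wy":0,"wz":0,"tx":-0.1,"ty":0,"tz":0.18,"claw":0.35},{"wx":0,"wy":0,"wz":0,"tx":-0.1,"ty":0,"tz":0.18,"claw":0.35}]'
python3 - <<'E'
from h import *
print(bot.observe()['force'])
s=bot.grab_frame('side');t=bot.grab_frame('top')
cv2.imwrite('pics/a7s.png',s);cv2.imwrite('pics/a7t.png',t)
cv2.imwrite('pics/a7.png',np.vstack([cv2.resize(t[140:260,205:345],None,fx=5,fy=2.9*1) if 0 else cv2.resize(t[140:250,205:345],None,fx=5,fy=5)]))
E
```

```text
clock: 8.85
position: [0.5178, 0.0776, 0.1207]
tool_rot: [3.128, 1.432, 1.798]
force: [0.1, -0.4, 0.2]
grip_width: 0.0556
clock: 9.35
position: [0.5639, -0.1151, 0.1957]
tool_rot: [3.124, 1.434, 1.788]
force: [0.0, 0.1, 0.4]
grip_width: 0.0553
[0.03479692 0.1260407  0.3676822 ]
```

View pics/a7.png

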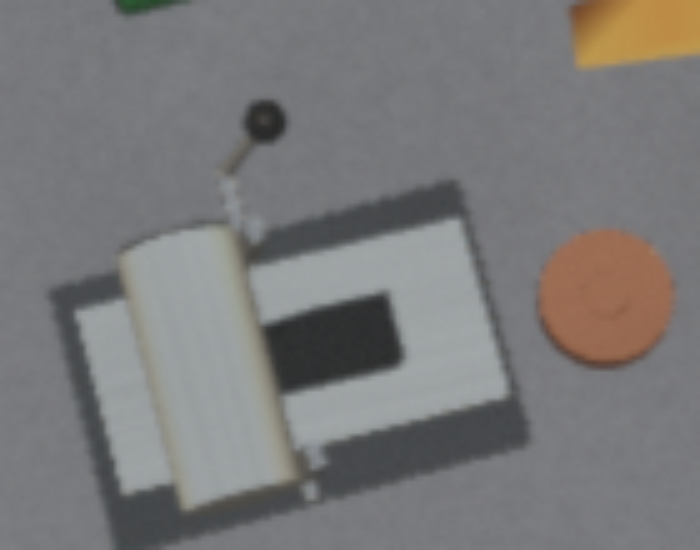

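View pics/a7s.png

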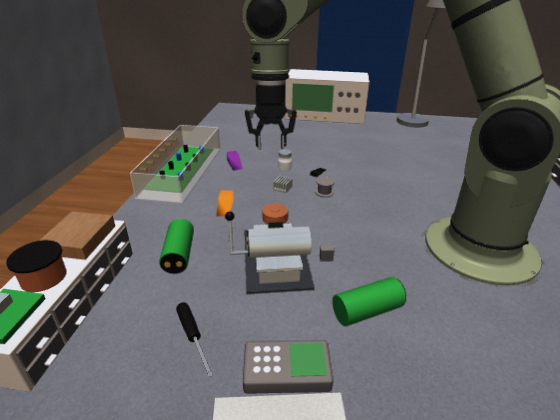

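The released chock sits square and central against the can: its tail is at (388–402, 293–360), and the can is about 3 mm uphill of its start. Nothing else has moved. Next is the knob.

```bash
cat > k.py <<'E'
from h import *
def cen(f,r):
    im=cv2.imread(f);x,y,w,h=r;m=(im[y:y+h,x:x+w].max(2)<60).astype(np.uint8)
    n,l,st,c=cv2.connectedComponentsWithStats(m);i=1+np.argmax(st[1:,4]);print(st[i]);return c[i]+[x,y]
a=cen('pics/a7s.png',(222,207,16,16));b=cen('pics/a7t.png',(250,156,16,16))
K,g=tri(a,b);print(a,b,K.round(4),g, 'model',S(.106,-.022,.1153).round(4))
K=(K+S(.106,-.022,.1153))/2;print(K)
print(bot.get_calibration and [plane('top',[b],z).round(4) for z in (.112,.116)],plane('side',[a],.114))
go(K+[0,0,.09],-zz,xs);go(K+[0,0,-.002],-zz,xs)
E
python3 k.py
```

```text
[ 3  5  9  9 63]
[ 4  5  8  7 39]
[229.17460317 215.92063492] [257.74358974 163.97435897] [0.619  0.1265 0.1111] 0.00015346232800381667 model [0.6152 0.1269 0.1153]
[0.61707942 0.12668578 0.11318367]
[array([[0.6187, 0.1264, 0.112 ]]), array([[0.6177, 0.1261, 0.116 ]])] [[0.6177421  0.13067601 0.114     ]]
w [-0.23 -7.95 -0.13] t [ 0.0225  0.108  -0.2181] |t| 0.244 clk 9.45
w [-0.23 -7.95 -0.13] t [ 0.1137  0.1078 -0.2054] |t| 0.258 clk 9.45
```

```bash
python3 -m creep '[{"wx":0,"wy":-8,"wz":0,"tx":-0.01,"ty":0.04,"tz":-0.03,"claw":0.4},{"wx":0,"wy":-8,"wz":0,"tx":-0.01,"ty":0.08,"tz":-0.06,"claw":0.4},{"wx":0,"wy":-8,"wz":0,"tx":0,"ty":0.108,"tz":-0.1,"claw":0.4},{"wx":0,"wy":-8,"wz":0,"tx":0.01,"ty":0.108,"tz":-0.15,"claw":0.4},{"wx":0,"wy":-8,"wz":0,"tx":0.02,"ty":0.108,"tz":-0.2,"claw":0.4},{"wx":0,"wy":-8,"wz":0,"tx":0.02,"ty":0.108,"tz":-0.218,"claw":0.4},{"wx":0,"wy":-8,"wz":0,"tx":0.02,"ty":0.108,"tz":-0.218,"claw":0.4}]'
python3 k.py | tail -2
python3 - <<'E'
from h import *
s=bot.grab_frame('side');cv2.imwrite('pics/a8.png',cv2.resize(s[130:270,180:340],None,fx=4,fy=4))
E
```

```text
clock: 10.15
position: [0.6149, 0.1335, 0.2064]
tool_rot: [2.311, 1.568, 0.985]
force: [-1.0, 0.2, -0.1]
grip_width: 0.0511
w [ 0.24 -0.12 -0.13] t [0.0032 0.0004 0.0071] |t| 0.008 clk 10.15
w [ 0.24 -0.12 -0.13] t [0.0952 0.0002 0.0073] |t| 0.095 clk 10.15
```

View pics/a8.png

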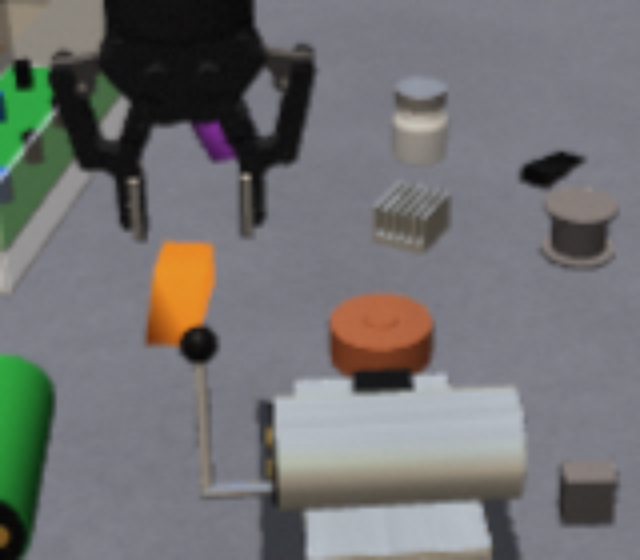

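The fingers straddle the knob (pads at about 140 and 245, knob at 200). Descending, then gripping lightly.

```bash
python3 -m creep '[{"wx":0,"wy":0,"wz":0,"tx":0.04,"ty":0,"tz":0.007,"claw":0.4},{"wx":0,"wy":0,"wz":0,"tx":0.075,"ty":0,"tz":0.007,"claw":0.4},{"wx":0,"wy":0,"wz":0,"tx":0.095,"ty":0,"tz":0.007,"claw":0.4},{"wx":0,"wy":0,"wz":0,"tx":0.095,"ty":0,"tz":0.007,"claw":0.85},{"wx":0,"wy":0,"wz":0,"tx":0.095,"ty":0,"tz":0.007,"claw":0.85},{"wx":0,"wy":0,"wz":0,"tx":0.095,"ty":0,"tz":0.007,"claw":0.85},{"wx":0,"wy":0,"wz":0,"tx":0.095,"ty":0,"tz":0.007,"claw":0.85},{"wx":0,"wy":0,"wz":0,"tx":0.095,"ty":0,"tz":0.007,"claw":0.85}]' 25
python3 - <<'E'
import numpy as np
for k in range(1,17):
    th=np.radians(18+66*k/16);print(k,round(.09*(np.cos(np.radians(18))-np.cos(th)),3),round(.09*(np.sin(th)-np.sin(np.radians(18))),3))
from h import *
s=bot.grab_frame('side');cv2.imwrite('pics/a9.png',cv2.resize(s[130:270,180:340],None,fx=4,fy=4))
print(bot.observe()['force'],bot.observe()['position'],bot.observe()['grip_width'])
E
```

```text
clock: 11.0
position: [0.6194, 0.1238, 0.113]
tool_rot: [1.678, 1.564, 0.349]
force: [9.4, 2.9, -10.9]
grip_width: 0.0199
1 0.002 0.006
2 0.005 0.012
3 0.008 0.018
4 0.011 0.023
5 0.015 0.028
6 0.02 0.033
7 0.024 0.038
8 0.029 0.042
9 0.034 0.046
10 0.04 0.05
11 0.045 0.053
12 0.051 0.055
13 0.057 0.058
14 0.063 0.059
15 0.07 0.061
16 0.076 0.062
[  8.1683618    3.19460018 -11.08631429] [0.61937816 0.12379419 0.11299194] 0.02042713247236593
```

View pics/a9.png

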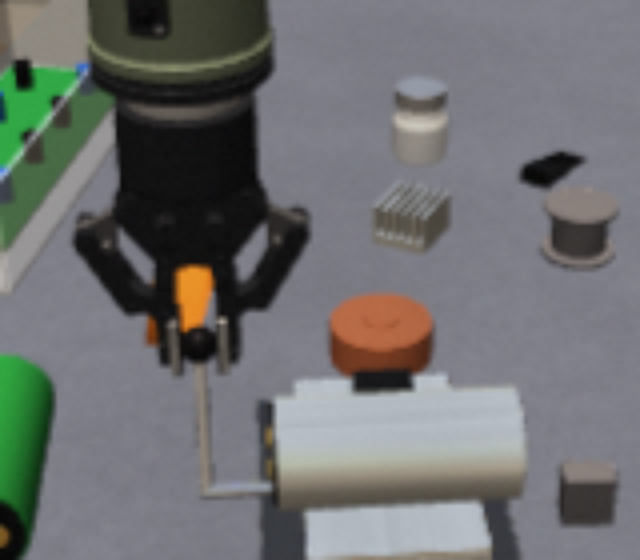

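The knob is held (opening 20 mm). Folding the lever along its arc.

```bash
python3 -m creep '[{"wx":0,"wy":0,"wz":0,"tx":0.002,"ty":0,"tz":0.006,"claw":0.85},{"wx":0,"wy":0,"wz":0,"tx":0.005,"ty":0,"tz":0.012,"claw":0.85},{"wx":0,"wy":0,"wz":0,"tx":0.008,"ty":0,"tz":0.018,"claw":0.85},{"wx":0,"wy":0,"wz":0,"tx":0.011,"ty":0,"tz":0.023,"claw":0.85},{"wx":0,"wy":0,"wz":0,"tx":0.015,"ty":0,"tz":0.028,"claw":0.85},{"wx":0,"wy":0,"wz":0,"tx":0.02,"ty":0,"tz":0.033,"claw":0.85},{"wx":0,"wy":0,"wz":0,"tx":0.024,"ty":0,"tz":0.038,"claw":0.85},{"wx":0,"wy":0,"wz":0,"tx":0.029,"ty":0,"tz":0.042,"claw":0.85}]'
python3 - <<'E'
from h import *
s=bot.grab_frame('side');cv2.imwrite('pics/a10.png',cv2.resize(s[130:270,180:340],None,fx=4,fy=4))
E
```

```text
clock: 11.85
position: [0.6302, 0.0822, 0.0844]
tool_rot: [1.573, 1.563, 0.244]
force: [-1.4, -2.4, 4.2]
grip_width: 0.0202
```

View pics/a10.png

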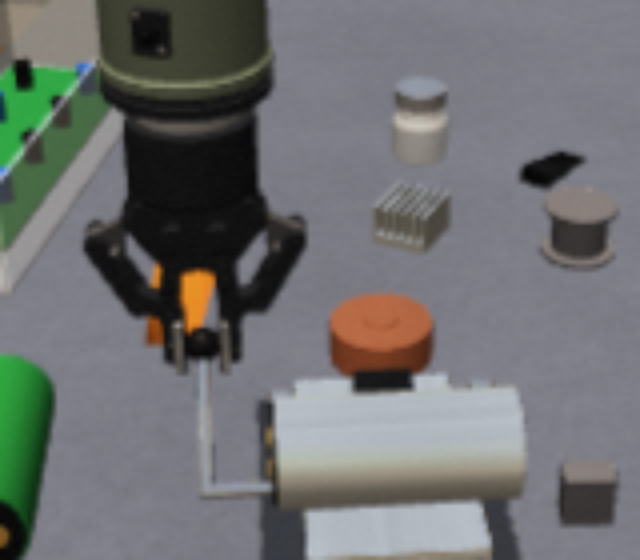

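```bash
python3 -m creep '[{"wx":0,"wy":0,"wz":0,"tx":0.005,"ty":0,"tz":0.004,"claw":0.85},{"wx":0,"wy":0,"wz":0,"tx":0.011,"ty":0,"tz":0.008,"claw":0.85},{"wx":0,"wy":0,"wz":0,"tx":0.016,"ty":0,"tz":0.011,"claw":0.85},{"wx":0,"wy":0,"wz":0,"tx":0.022,"ty":0,"tz":0.013,"claw":0.85},{"wx":0,"wy":0,"wz":0,"tx":0.028,"ty":0,"tz":0.016,"claw":0.85},{"wx":0,"wy":0,"wz":0,"tx":0.034,"ty":0,"tz":0.017,"claw":0.85},{"wx":0,"wy":0,"wz":0,"tx":0.041,"ty":0,"tz":0.019,"claw":0.85},{"wx":0,"wy":0,"wz":0,"tx":0.046,"ty":0,"tz":0.02,"claw":0.85}]'
python3 - <<'E'
from h import *
s=bot.grab_frame('side');cv2.imwrite('pics/a11.png',cv2.resize(s[130:270,180:340],None,fx=4,fy=4))
E
```

```text
clock: 12.7
position: [0.6352, 0.062, 0.0367]
tool_rot: [1.563, 1.564, 0.233]
force: [-2.3, -0.8, 2.2]
grip_width: 0.0202
```

View pics/a11.png

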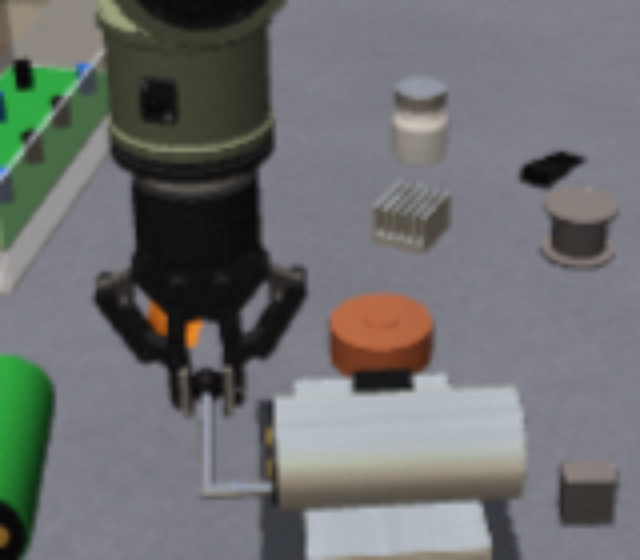

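```bash
python3 -m creep '[{"wx":0,"wy":0,"wz":0,"tx":0.002,"ty":0,"tz":0,"claw":0.85},{"wx":0,"wy":0,"wz":0,"tx":0.004,"ty":0,"tz":0,"claw":0.85},{"wx":0,"wy":0,"wz":0,"tx":0.004,"ty":0,"tz":0,"claw":0.85}]'
python3 -m creep '[{"wx":0,"wy":0,"wz":0,"tx":0,"ty":0,"tz":0,"claw":0.6},{"wx":0,"wy":0,"wz":0,"tx":0,"ty":0,"tz":0,"claw":0.45},{"wx":0,"wy":0,"wz":0,"tx":0,"ty":0,"tz":0,"claw":0.45},{"wx":0,"wy":0,"wz":0,"tx":0,"ty":0,"tz":0,"claw":0.45},{"wx":0,"wy":0,"wz":0,"tx":-0.02,"ty":0,"tz":0,"claw":0.45},{"wx":0,"wy":0,"wz":0,"tx":-0.05,"ty":0,"tz":0,"claw":0.45},{"wx":0,"wy":0,"wz":0,"tx":-0.1,"ty":0,"tz":0,"claw":0.45},{"wx":0,"wy":0,"wz":0,"tx":-0.15,"ty":0,"tz":0,"claw":0.45}]'
python3 -m creep '[{"wx":0,"wy":0,"wz":0,"tx":-0.05,"ty":0,"tz":0.05,"claw":0.45},{"wx":0,"wy":0,"wz":0,"tx":-0.06,"ty":0,"tz":0.1,"claw":0.45},{"wx":0,"wy":0,"wz":0,"tx":-0.06,"ty":0,"tz":0.15,"claw":0.45},{"wx":0,"wy":0,"wz":0,"tx":-0.06,"ty":0,"tz":0.2,"claw":0.45},{"wx":0,"wy":0,"wz":0,"tx":-0.06,"ty":0,"tz":0.2,"claw":0.45},{"wx":0,"wy":0,"wz":0,"tx":-0.06,"ty":0,"tz":0.2,"claw":0.45}]'
python3 - <<'E'
from h import *
s=bot.grab_frame('side');t=bot.grab_frame('top');cv2.imwrite('pics/a12s.png',s);cv2.imwrite('pics/a12t.png',t)
cv2.imwrite('pics/a12.png',cv2.resize(t[140:260,205:345],None,fx=5,fy=5))
cv2.imwrite('pics/a12b.png',cv2.resize(s[190:300,210:350],None,fx=5,fy=5))
E
```

```text
clock: 13.05
position: [0.6353, 0.0619, 0.032]
tool_rot: [1.559, 1.564, 0.228]
force: [1.1, -4.0, -1.1]
grip_width: 0.0202
clock: 13.85
position: [0.6338, 0.0618, 0.1833]
tool_rot: [1.643, 1.565, 0.313]
force: [0.5, -0.5, 0.3]
grip_width: 0.0471
clock: 14.45
position: [0.6811, -0.1362, 0.2428]
tool_rot: [1.486, 1.566, 0.152]
force: [-1.4, 0.1, 0.2]
grip_width: 0.0469
```

View pics/a12.png

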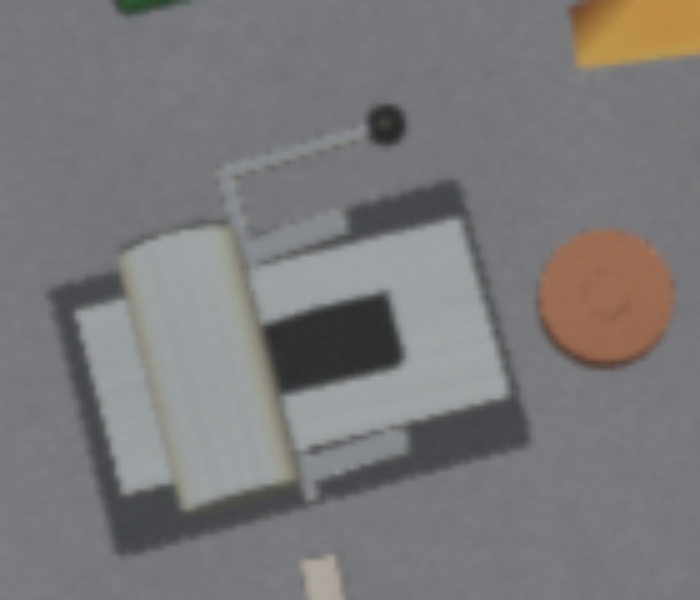

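View pics/a12b.png

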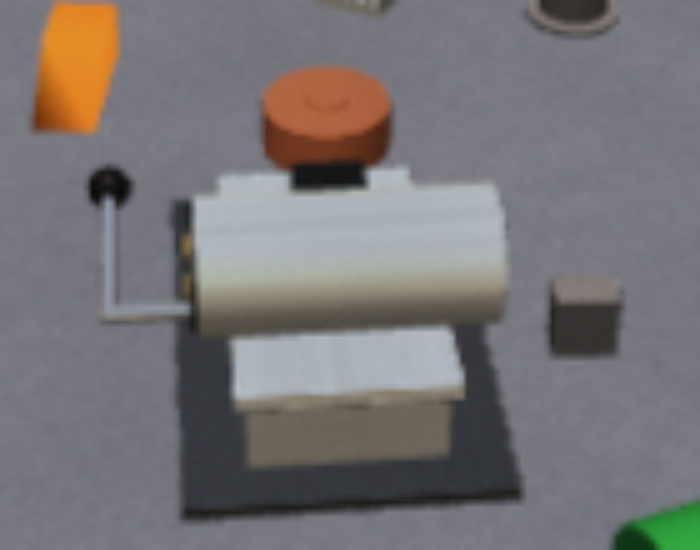

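```bash
python3 - <<'E'
from h import *
K,g=tri((210+110/5,190+187/5),(205+386/5,140+125/5));sh=S(.106,.0058,.0297);d=K-sh
print('knob',K.round(4),g,'lean deg',np.degrees(np.arctan2(-(d@vs),d[2]))-18)
for f in ('side0','a6s','a7s','a12s'):
    gg=cv2.cvtColor(cv2.imread(f'pics/{f}.png'),cv2.COLOR_BGR2GRAY).astype(float)
    gy=np.clip(cv2.Sobel(cv2.GaussianBlur(gg,(3,3),0),cv2.CV_64F,0,1),0,None)
    print(f,np.mean([np.sum(np.arange(248,264)*gy[248:264,c])/gy[248:264,c].sum() for c in range(262,300,4)]).round(2))
a=cv2.imread('pics/side0.png');b=cv2.imread('pics/a12s.png')
m=(cv2.absdiff(a,b).max(2)>40).astype(np.uint8);m=cv2.morphologyEx(m,cv2.MORPH_OPEN,np.ones((2,2)))
n,l,st,c=cv2.connectedComponentsWithStats(m);print([x.tolist() for x in st[1:] if x[4]>15])
E
```

```text
knob [0.6328 0.0657 0.0345] 0.0005732975687213173 lean deg 69.00927047625215
side0 255.23
a6s 256.12
a7s 255.91
a12s 255.92
[[204, 0, 34, 16, 324], [379, 0, 7, 3, 20], [428, 0, 31, 9, 261], [469, 0, 21, 11, 132], [508, 0, 47, 78, 2532], [476, 3, 29, 65, 1124], [388, 4, 23, 5, 76], [378, 10, 29, 22, 318], [235, 16, 10, 5, 35], [440, 23, 22, 17, 132], [208, 34, 6, 7, 27], [382, 35, 20, 6, 85], [376, 41, 25, 34, 372], [374, 60, 13, 14, 113], [213, 66, 7, 9, 39], [214, 66, 38, 63, 697], [376, 75, 5, 9, 37], [390, 76, 6, 5, 20], [489, 79, 44, 20, 272], [540, 80, 15, 8, 76], [387, 87, 5, 5, 17], [553, 88, 7, 15, 58], [209, 101, 14, 28, 179], [459, 100, 58, 83, 1337], [519, 101, 41, 50, 1396], [525, 164, 30, 21, 366], [234, 172, 25, 22, 338], [497, 174, 24, 11, 179], [549, 181, 8, 9, 41], [226, 212, 10, 10, 80], [269, 223, 16, 7, 93], [229, 224, 8, 28, 91]]
```

```bash
python3 -c "
from workcell import bot
print(bot.job_done(), bot.observe()['clock'])"
```

```text
the job is handed in; nothing more can be done
the job is handed in; nothing more can be done
```

The job is done and handed in at about 14.5 s of the 58 s allowed. I pushed the larger chock, thin edge first, up the panel until it touched the can and let go. Then I folded the stop right down by its knob and moved the arm clear.

**Last checks, from the camera images:**
- **Stop:** the knob measured 34.5 mm above the bench, about 69° folded. That agrees with the hard stop (66°, knob at 39 mm) to within the measuring error.
- **Can:** it lies roughly 2–3 mm uphill of where it started. Its lower edge was at row 255.9 both before and after the stop was folded, so the chock alone is holding it.
- **Chock:** it looks square, central and touching the can. I judged this from the pictures and from the can moving as I pushed, because the contact force was too small to tell from the force sensor's noise.
- **Other items:** comparing the side view with the first one, the only changes on the bench were the chock, the stop with its knob, and the can's small shift.

**Disagreement:** the two ways of locating the knob before gripping differed by about 5 mm. I aimed between them, and the grip held slightly off-centre.

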